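# Drive a stuck cover-glass box out of its sleeve

### The arm

A 7-joint arm with a two-finger parallel gripper is mounted at the origin on a cart in front of the work surface, level with it; the furniture and walls round the work are solid. World frame = base frame: x ahead of the robot, y to its left, z up, the work surface at z = 0. Lengths are in m, angles in rad, forces in N, time in s.
With the tool pointing down it reaches from about 0.425 to 0.95 m from the base axis. Payload 4.7 kg.
Tool frame: the origin (TCP) lies midway between the tips of the shut fingers; the grasp point (between the pads) lies 19 mm behind it; z points along the fingers, y is the line along which they close (so a half turn about z gives the same grasp; the last joint's range is limited). The gripper opens to 85 mm and grips with 20 to 120 N. Pads are 22 mm wide; open, the fingers measure 114 mm over their backs; the gripper's body (76 mm by 85 mm) begins 54 mm behind the grasp point. The pads swing forward as they close: fully open they stand 13 mm farther back than shut.
Start: joints at [-1.129, 0.469, -0.049, 1.532, 0.024, 1.141, -0.082], TCP at [0.306, 0.602, 0.231] pointing down, gripper open.
Joint ranges: [-2.59, 2.59], [-0.33, 1.99], [-1.39, 1.29], [0.1, 2.45], [-1.04, 4.18], [0.21, 1.99], [-2.66, 2.66]. Speed limits (rad/s): [2.57, 2.57, 3.14, 3.14, 3.14, 3.14, 3.14].

### API

Orientations are given as a 3x3 rotation matrix whose columns are the frame's x, y, z axes.
In Python, from plant import robot gives the robot as it stands.
- The arm moves only by the tool apply_moves, never from a script. Its argument "commands" is a list of rows, each a list of 7 numbers: the turn, a rotation vector about the tool's x, y, z in rad, then the shift along the tool's x, y, z in mm, then the closure, from 0 (fully open) to 1 (shut). A call has 1 to 20 rows; each row shifts and turns the commanded pose from where the row before left it, along the tool's axes as they then stand; what a row does not reach is not made up. A row lasts 1/10 s, in which the tool goes at most 50 mm and 8.59 degrees, less where a joint would pass 70% of its speed; a pose out of reach is approached as far as the arm can. A call with a gripper value outside its range is refused whole. The fingers move at their own pace and stop on an object; "squeeze" is the grip in N (left out, the last holds). Time passes only in rows, so rows that do not move let the fingers close. It gives the time, the measured TCP pose, the force, the opening and the grip force at its end, in the units of the state.
- robot.read_state(): the state, without advancing time (a new reading comes with each control period).
- robot.grab_frame(name): name is "scene" or "top" or "wrist"; returns the picture (384x512x3 uint8, blue, green, red); there is no depth.
- robot.camera_params(name): a dict with "intrinsics" (3x3 intrinsics, pixels), "k1" (the pictures are not rectified: a ray, as slopes to the right and down, at radius r is drawn at 1 + k1 r^2 times it, then the intrinsics apply), "eye" and "attitude" of the camera in the world; the wrist camera has in their place "T_tool_cam" (4x4, takes a point from camera to tool coordinates, whose origin is the TCP and whose axes are the flange's). Camera axes: x right, y up, looking along -z (the intrinsics and any distortion apply to the point x, -y, -z); pixel columns grow to the right and rows downward; lengths in m; the calibration is good to about 2 mm. A picture is of the moment at which its call begins: read the wrist's pose just before it. camera_params takes no time and is no camera call.
- robot.sign_off(): hands the job in; it is judged then, once.
The state is a dict: "clock": time; "qpos": joint angles; "joint_velocities": joint speeds; "joint_torque": joint torques, N m; "position": TCP position; "tcp_rot": TCP orientation; "contact_force": force on the tool from outside, world axes, zero at the start; "moment": the same for the moment, N m; "width": finger opening in m; "grip_force": force on a finger pad.
Only numpy, scipy, OpenCV 4.12 (cv2) and the standard library are available. Lean on these libraries where they do the work, as an engineer would, in place of code of your own. Each camera call takes 0.05 s, during which the arm holds its last target. There are 200 camera calls.

### The job

A box of cover glasses is stuck inside the aluminium sleeve, and a small oil bottle stands in front of the outlet. First slide the oil bottle along the table, pushing it low down so that it neither topples nor leaves the table, until it stands at least 80 mm to one side (either side) of the sleeve's centre line; then push the drift bar fully home by its black head, so that the box comes completely out of the far end onto the table. Leave the bottle standing there and do not disturb the tape roll, petri dish and slide mailer.

Things in the scene. Friction and masses are not known exactly. Their poses are not given: they have to be found in the camera images.
- sleeve: Aluminium square tube with a base plate, fixed to the table. Origin: on the table top under the tube's centre; +y is the push direction (inlet to outlet), x across, z up. The tube is 110 mm long, 42 mm wide, its top at z = 36 mm with a 14 mm slot along it; the bore is 36 mm wide, 30 mm high, floor at z = 3 mm.
- sleeve_inlet (a point): Centre of the sleeve's inlet mouth, 18 mm above the table (same axes as the sleeve). Behind it a 3 mm thick, 76 mm wide base plate runs back 185 mm, with two guide lips 49 mm apart, their tops 10 mm above the table, on either side of the bar.
- sleeve_outlet (a point): Centre of the sleeve's outlet mouth, 18 mm above the table (same axes). Beyond it is the bare table, a 3 mm step down from the bore's floor.
- bar_head (a point): Centre of the rear face (to push on) of the drift bar's black head: 44 mm wide, 36 mm high, 12 mm thick, 21 mm above the table. Loose steel bar 22 x 18 mm, 0.25 kg, 130 mm from tip to head; lies along the sleeve's y, tip in the inlet, slides with a few N. The head is stopped by the inlet: home, this point is 12 mm behind the inlet and the tip 20 mm past the outlet.
- glass_box_center (a point): Centre of the white cover-glass box, 31 mm wide (x), 63 mm long (y), 23 mm high, 0.1 kg, loose; it lies inside the sleeve in front of the bar, its long axis along the sleeve, and is seen through the slot.
- oil_bottle_center (a point): Centre of the small round immersion-oil bottle with black cap, 30 mm diameter, 72 mm tall, 0.09 kg, standing on the table about 60 mm in front of the outlet; this point is 36 mm above its foot, z up along the bottle.
- clipboard: Fixed brown clipboard on a black stand behind the work, facing the robot's left (+y in the world). Seen from above it reaches from 86 mm nearer the robot to 86 mm further than its origin, and from 111 mm to the left to 110 mm to the right of it; 293 mm tall. Keep the hand and wrist clear of it.
- tape_roll: Cream tape roll lying flat, 56 mm diameter, 18 mm high; origin under its centre. A bystander.
- petri_dish: Clear petri dish, 60 mm diameter, 15 mm high; origin under its centre. A bystander.
- slide_mailer: White flat slide mailer, 36 x 86 x 10 mm, long along its y; origin under its centre. A bystander.

How it is judged:
On the way, in this order (a step that is already met when the one before it is completed fails the run):
1. the oil bottle stands at least 80 mm to one side of the sleeve's centre line ((x of oil_bottle_center in the frame of sleeve above 0.08 m or x of oil_bottle_center in the frame of sleeve below -0.08 m) and angle between oil_bottle_center's own z axis and vertical below 0.15 rad and linear speed of oil_bottle below 0.02 m/s), for 0.2 s.
2. the bar is home and the box is completely out of the sleeve, on the table (y of bar_head in the frame of sleeve above -0.077 m and y of glass_box_center in the frame of sleeve above 0.0905 m and height (world z) of glass_box_center below 0.02 m), for 0.2 s.
At the end, for the whole second after the job is handed in: The oil bottle stands upright (within 0.15 rad) and at rest with its centre at least 80 mm to either side of the sleeve's centre line; the bar's head is within 10 mm of the inlet; the box lies at rest on the table, all of it beyond the outlet (all of step 1 and all of step 2 and linear speed of each of glass_box, drift_bar below 0.02 m/s); the robot touches nothing.
It fails at once if the oil bottle topples (angle between oil_bottle_center's own z axis and vertical above 0.6 rad).
It fails at once if the oil bottle is lifted off the table (its centre more than 12 mm above where it stands) (height (world z) of oil_bottle_center above 0.048 m).
It fails at once if the tape roll is moved more than 30 mm (distance of tape_roll from where it was at the start of the episode above 0.03 m).
It fails at once if the petri dish is moved more than 30 mm (distance of petri_dish from where it was at the start of the episode above 0.03 m).
It fails at once if the slide mailer is moved more than 30 mm (distance of slide_mailer from where it was at the start of the episode above 0.03 m).
It also fails if it takes over 50 s, if anything falls off the work surface, if the arm or the gripper's body presses on something with over 40 N, if the wrist force passes 120 N, or if a joint passes its speed limit or range.

## Working session

There is one attempt and no reset: what is moved stays moved. The work goes in short steps, Python scripts to look and compute and a tool call to move; the robot and the scene stay as the last step left them, time stands still between calls to the robot, and variables do not carry over. Pictures are saved under pics/ and viewed, at most 10 in all, crops included, and the job is handed in when it is done.

Besides the shell and the picture viewer there is one more tool, called after "Request:" as name(argument=value, ...) on one line, values as JSON. apply_moves: Moves the arm, as the interface text tells. Its arguments: {"type":"object","properties":{"commands":{"type":"array"},"squeeze":{"type":"number"}},"required":["commands"]}

```bash
mkdir -p pics; python3 - <<'E'
from plant import robot
import cv2
s=robot.read_state();print(s["position"],s["tcp_rot"],s["clock"],s["contact_force"],s["width"])
for n in("scene","top"):
    f=robot.grab_frame(n);cv2.imwrite(f"pics/{n}0.png",f);print(n,robot.camera_params(n))
    cv2.imwrite(f"pics/{n}0b.png",cv2.resize(f,(800,600),interpolation=cv2.INTER_CUBIC))
E
```

```text
[0.30589848 0.60103657 0.2302484 ] [[-8.91214214e-01  4.53581884e-01 -8.35922307e-04]
 [ 4.53582648e-01  8.91212369e-01 -1.81543656e-03]
 [-7.84648361e-05 -1.99710272e-03 -9.99998003e-01]] 0.0 [ 0.37115837 -0.26567259  0.19506755] 0.08547262478078158
scene {'intrinsics': array([[373.68907177,   0.        , 256.92712831],
       [  0.        , 373.68907177, 195.69365741],
       [  0.        ,   0.        ,   1.        ]]), 'k1': -0.01781599729744707, 'eye': array([ 0.12934258, -0.47749981,  0.74900985]), 'attitude': array([[ 0.73046605,  0.48898515, -0.4767734 ],
       [-0.68291275,  0.53017229, -0.50254106],
       [ 0.00703693,  0.69268382,  0.72120705]])}
top {'intrinsics': array([[356.67960751,   0.        , 254.66590628],
       [  0.        , 356.67960751, 194.38679199],
       [  0.        ,   0.        ,   1.        ]]), 'k1': -0.04496974750890589, 'eye': array([0.51922856, 0.02752174, 1.15280312]), 'attitude': array([[-0.0045763 ,  0.99860932, -0.05252135],
       [-0.99998607, -0.00443175,  0.00286836],
       [ 0.0026316 ,  0.05253375,  0.99861568]])}
```

View pics/top0b.png

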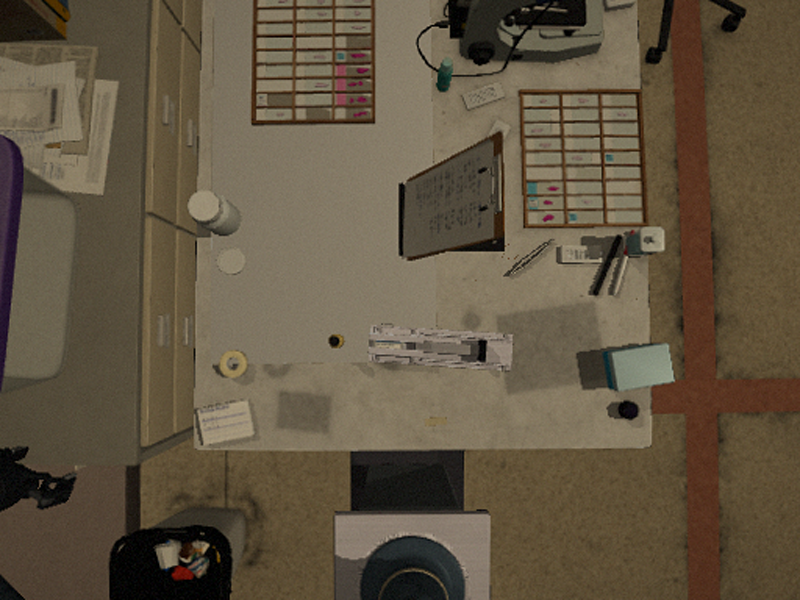

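View pics/scene0b.png

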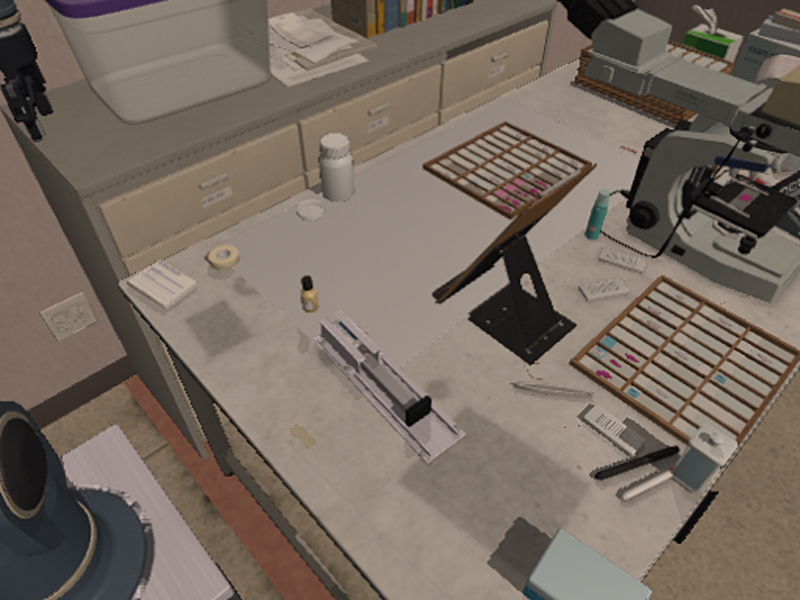

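The top view shows the bottle at (336,341), the sleeve from (368,344) to (512,352) and the head at (482,350). Tape is at (232,363), dish at (231,261) and mailer at (225,422), all in 800x600 pixels. The clipboard is above the sleeve. I'll enlarge this area.

```bash
cat > h.py <<'E'
import numpy as np,cv2
from plant import robot
def ray(n,u,v):
    p=robot.camera_params(n);K=p["intrinsics"];k=p["k1"]
    d=np.array([(u-K[0,2])/K[0,0],(v-K[1,2])/K[1,1]]);x=d.copy()
    for _ in range(20): x=d/(1+k*(x@x))
    return p["eye"],p["attitude"]@np.array([x[0],-x[1],-1])
def at(n,u,v,z):
    e,d=ray(n,u,v); return e+d*(z-e[2])/d[2]
E
python3 - <<'E'
import cv2
f=cv2.imread("pics/top0.png")
cv2.imwrite("pics/topc.png",cv2.resize(f[195:255,200:340],None,fx=5.7,fy=5.7,interpolation=cv2.INTER_CUBIC)[:,:800])
f=cv2.imread("pics/scene0.png")
cv2.imwrite("pics/scc.png",cv2.resize(f[170:300,180:310],None,fx=4.6,fy=4.6,interpolation=cv2.INTER_CUBIC))
E
```

```text
(no output)
```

View pics/topc.png

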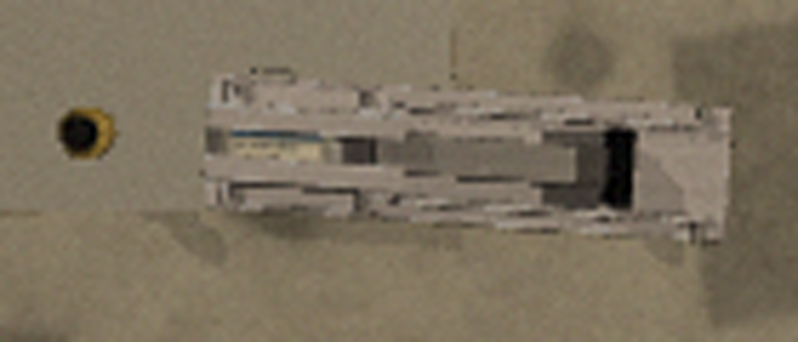

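View pics/scc.png

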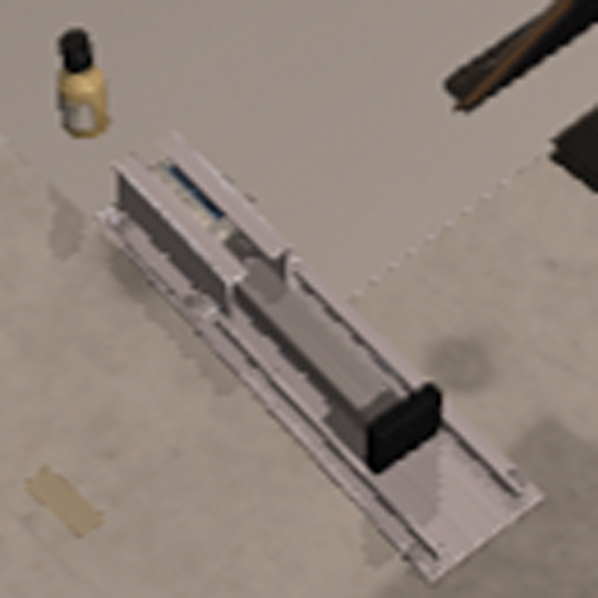

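The top crop shows these base plate corners: (208,75), (208,208), (730,108) and (722,240). The head's rear edge runs (634,128) to (634,208), and the cap is centred at (80,132). In the scene crop the bottle foot is near (86,130).

```bash
cat >> h.py <<'E'
def tc(u,v,z): return at("top",200+(u+.5)/5.7-.5,195+(v+.5)/5.7-.5,z)
def sc(u,v,z): return at("scene",180+(u+.5)/4.6-.5,170+(v+.5)/4.6-.5,z)
def tb(u,v,z): return at("top",u/1.5625-.5,v/1.5625-.5,z)
E
python3 - <<'E'
from h import *
np.set_printoptions(precision=4,suppress=True)
A=[tc(208,75,.003),tc(208,208,.003),tc(728,108,.003),tc(722,240,.003)]
print(*A)
o=(A[0]+A[1])/2;r=(A[2]+A[3])/2;d=o-r;print("out",o,"rear",r,np.linalg.norm(d),"dir",d/np.linalg.norm(d))
print("widths",np.linalg.norm(A[0]-A[1]),np.linalg.norm(A[2]-A[3]))
B=[sc(97,213,.003),sc(428,580,.003),sc(543,494,.003),sc(172,135,.036)];print("scene rear-left.. ",*B)
r2=(B[1]+B[2])/2;print("rear scene",r2)
print("head",tc(634,128,.039),tc(634,208,.039), "scene",sc(374,472,.003+.0), sc(440,392,.039),sc(372,430,.039))
print("cap top",tc(80,132,.072),"scene",sc(74,36,.072))
print("tube front scene",sc(116,165,.036),sc(172,135,.036),"inlet",sc(232,285,.036),sc(289,255,.036))
print("tape",tb(232,363,.018),"dish",tb(231,261,.01),"mailer",tb(225,422,.01))
print("bottle foot",sc(86,133,.0))
E
```

```text
[0.5369 0.0843 0.003 ] [0.4619 0.0845 0.003 ] [ 0.5168 -0.2099  0.003 ] [ 0.4424 -0.2055  0.003 ]
out [0.4994 0.0844 0.003 ] rear [ 0.4796 -0.2077  0.003 ] 0.292766398381549 dir [0.0677 0.9977 0.    ]
widths 0.07492524231790135 0.07454567033584958
scene rear-left..  [0.4635 0.0887 0.003 ] [ 0.4392 -0.2045  0.003 ] [ 0.5146 -0.2099  0.003 ] [0.5157 0.0816 0.036 ]
rear scene [ 0.4769 -0.2072  0.003 ]
head [ 0.5062 -0.1506  0.039 ] [ 0.4625 -0.1501  0.039 ] scene [ 0.4616 -0.1433  0.003 ] [ 0.5014 -0.1483  0.039 ] [ 0.4612 -0.1415  0.039 ]
cap top [0.5059 0.1489 0.072 ] scene [0.5039 0.1522 0.072 ]
tube front scene [0.4781 0.0849 0.036 ] [0.5157 0.0816 0.036 ] inlet [ 0.4706 -0.0245  0.036 ] [ 0.5061 -0.0296  0.036 ]
tape [0.4612 0.3641 0.018 ] dish [0.671  0.3708 0.01  ] mailer [0.3406 0.3801 0.01  ]
bottle foot [0.4983 0.1461 0.    ]
```

```bash
python3 - <<'E'
from h import *
np.set_printoptions(precision=4,suppress=True)
def tri(a,b):
    (e1,d1),(e2,d2)=ray("top",a[0]/1.5625-.5,a[1]/1.5625-.5),ray("scene",b[0]/1.5625-.5,b[1]/1.5625-.5)
    t=np.linalg.lstsq(np.c_[d1,-d2],e2-e1,rcond=None)[0];p=e1+d1*t[0];q=e2+d2*t[1];return (p+q)/2,np.linalg.norm(p-q)
print(tri((402,258),(436,299)),tri((500,135),(592,166)))
print(at("scene",530/1.5625,363/1.5625,0),at("scene",470/1.5625,312/1.5625,0))
s=robot.read_state();R=s["tcp_rot"];p=s["position"]
ys=np.array([.0677,.9977,0]);ys/=np.linalg.norm(ys);z=np.array([0,0,-1.]);Rt=np.c_[np.cross(ys,z),ys,z]
print(Rt);print("rotvec",cv2.Rodrigues(R.T@Rt)[0].ravel())
print("shift in target-tool axes",Rt.T@(np.array([.4546,.1534,.2])-p)*1000)
E
```

```text
(array([0.6777, 0.0156, 0.0038]), np.float64(0.003938003501901405)) (array([ 0.8329, -0.1356,  0.285 ]), np.float64(0.00534560279291806))
[ 0.6902 -0.1922  0.    ] [ 0.7029 -0.0487 -0.    ]
[[-0.9977  0.0677  0.    ]
 [ 0.0677  0.9977  0.    ]
 [ 0.      0.     -1.    ]]
rotvec [-0.0018 -0.0003 -0.4031]
shift in target-tool axes [-178.6375 -436.6154   30.3558]
```

Request:
apply_moves(commands=[[0,0,-0.1,0,0,0,0.76],[0,0,-0.1,0,0,0,0.76],[0,0,-0.1,0,0,0,0.76],[0,0,-0.1,0,0,0,0.76],[0,0,0,-12.8,-31.2,2,0.76],[0,0,0,-12.8,-31.2,2,0.76],[0,0,0,-12.8,-31.2,2,0.76],[0,0,0,-12.8,-31.2,2,0.76],[0,0,0,-12.8,-31.2,2,0.76],[0,0,0,-12.8,-31.2,2,0.76],[0,0,0,-12.8,-31.2,2,0.76],[0,0,0,-12.8,-31.2,2,0.76],[0,0,0,-12.8,-31.2,2,0.76],[0,0,0,-12.8,-31.2,2,0.76],[0,0,0,-12.8,-31.2,2,0.76],[0,0,0,-12.8,-31.2,2,0.76],[0,0,0,-12.8,-31.2,2,0.76],[0,0,0,-12.8,-31.2,2,0.76]])

```text
clock: 1.9
position: [0.454, 0.1518, 0.203]
tcp_rot: [[-0.997, 0.071, -0.0], [0.071, 0.997, -0.0], [0.0, -0.0, -1.0]]
contact_force: [1.0, 0.3, -0.1]
width: 0.0203
grip_force: 0.0
```

```bash
cat >> h.py <<'E'
def wr(s,u,v,z):
    p=robot.camera_params("wrist");K=p["intrinsics"];k=p["k1"];T=p["T_tool_cam"]
    d=np.array([(u-K[0,2])/K[0,0],(v-K[1,2])/K[1,1]]);x=d.copy()
    for _ in range(20): x=d/(1+k*(x@x))
    R=np.array(s["tcp_rot"]);e=np.array(s["position"])+R@T[:3,3];d=R@T[:3,:3]@np.array([x[0],-x[1],-1]);return e+d*(z-e[2])/d[2]
E
python3 - <<'E'
from h import *
s=robot.read_state();f=robot.grab_frame("wrist");cv2.imwrite("pics/w1.png",f)
import pickle;pickle.dump(dict(s),open("s1.pkl","wb"))
E
```

```text
(no output)
```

View pics/w1.png

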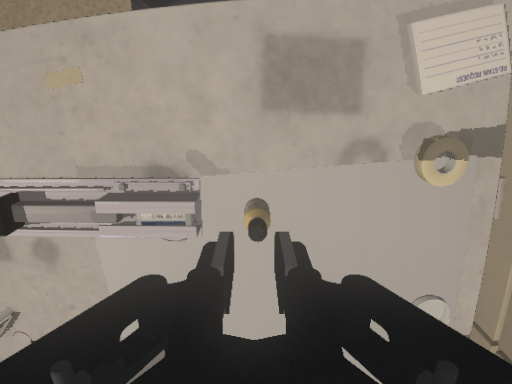

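The wrist view shows the cap at (258,229), the bottle foot's near edge at about (257,199), and the sleeve's outlet-end plate corners at (200,179) and (200,237).

```bash
python3 - <<'E'
from h import *
import pickle
np.set_printoptions(precision=4,suppress=True)
s=pickle.load(open("s1.pkl","rb"))
print("cap",wr(s,258,229,.072),"foot edge",wr(s,257,199,0),"plate",wr(s,200,179,.003),wr(s,200,237,.003),"tape",wr(s,441,161,.018))
print("eye",robot.camera_params("wrist")["T_tool_cam"])
E
```

```text
cap [0.5006 0.1533 0.072 ] foot edge [0.4938 0.1535 0.    ] plate [0.4643 0.0903 0.003 ] [0.5362 0.0816 0.003 ] tape [0.4586 0.3597 0.018 ]
eye [[ 0.0005  0.9588  0.2842  0.0721]
 [ 1.     -0.0003 -0.0009  0.0005]
 [-0.0008  0.2842 -0.9588 -0.1419]
 [ 0.      0.      0.      1.    ]]
```

Request:
apply_moves(commands=[[0,0,0,0,4,24,0.76],[0,0,0,0,0,24,0.76],[0,0,0,0,0,24,0.76],[0,0,0,0,0,24,0.76],[0,0,0,0,0,24,0.76],[0,0,0,0,0,24,0.76],[0,0,0,0,0,24,0.76],[0,0,0,0,0,16,0.76],[0,0,0,0,0,8,0.76],[0,0,0,0,0,0,0.76],[0,0,0,-6,0,0,0.76],[0,0,0,-6,0,0,0.76],[0,0,0,-6,0,0,0.76],[0,0,0,-6,0,0,0.76],[0,0,0,-6,0,0,0.76],[0,0,0,-6,0,0,0.76]])

```text
clock: 3.55
position: [0.4905, 0.1544, 0.0114]
tcp_rot: [[-0.997, 0.071, -0.001], [0.071, 0.997, -0.0], [0.0, -0.0, -1.0]]
contact_force: [-0.1, -0.3, 0.1]
width: 0.0203
grip_force: 0.4
```

```bash
python3 - <<'E'
from h import *
f=robot.grab_frame("scene");g=robot.grab_frame("wrist")
a=cv2.resize(f[110:260,130:300],None,fx=2.4,fy=2.4);b=cv2.resize(g,(480,360))
cv2.imwrite("pics/c2.png",np.hstack([a[:360,:310],b]))
E
```

```text
(no output)
```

View pics/c2.png

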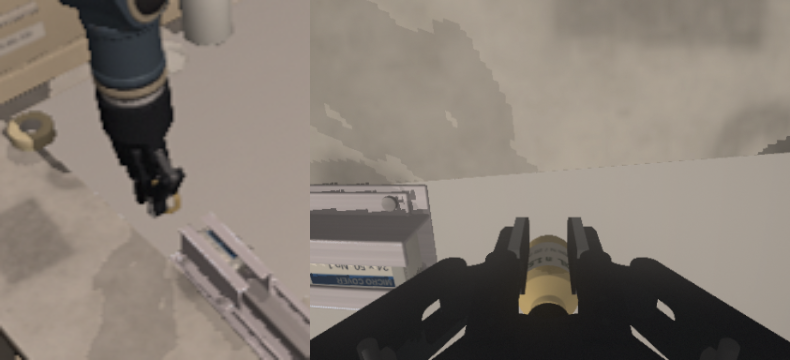

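The bottle sits centred in the finger notch, upright. I'll keep pushing.

Request:
apply_moves(commands=[[0,0,0,-5,0,0,0.76],[0,0,0,-7,0,0,0.76],[0,0,0,-8,0,0,0.76],[0,0,0,-8,0,0,0.76],[0,0,0,-8,0,0,0.76],[0,0,0,-8,0,0,0.76],[0,0,0,-8,0,0,0.76],[0,0,0,-8,0,0,0.76],[0,0,0,-8,0,0,0.76],[0,0,0,-8,0,0,0.76],[0,0,0,-7,0,0,0.76],[0,0,0,-6,0,0,0.76],[0,0,0,-4,0,0,0.76],[0,0,0,-3,0,0,0.76],[0,0,0,-2,0,0,0.76],[0,0,0,0,0,0,0.76],[0,0,0,0,0,0,0.76]])

```text
clock: 5.35
position: [0.5879, 0.1478, 0.0113]
tcp_rot: [[-0.998, 0.071, 0.0], [0.071, 0.998, 0.0], [-0.0, 0.0, -1.0]]
contact_force: [-0.1, -0.1, 0.2]
width: 0.0203
grip_force: 0.1
```

Request:
apply_moves(commands=[[0,0,0,5,0,0,0.76],[0,0,0,15,0,0,0.76],[0,0,0,20,0,0,0.76],[0,0,0,20,0,-10,0.76],[0,0,0,10,0,-30,0.76],[0,0,0,0,0,-40,0.76],[0,0,0,0,0,-40,1],[0,0,0,0,0,-40,1],[0,0,0,0,0,-20,1],[0,0,0,0,0,0,1]])

```text
clock: 6.35
position: [0.5198, 0.1534, 0.1949]
tcp_rot: [[-0.997, 0.071, 0.007], [0.071, 0.997, 0.003], [-0.007, 0.003, -1.0]]
contact_force: [0.2, -0.2, -0.3]
width: 0.0002
grip_force: 0.0
```

```bash
python3 - <<'E'
from h import *
import pickle
s=robot.read_state();g=robot.grab_frame("wrist");pickle.dump(dict(s),open("s2.pkl","wb"));print(s["position"])
cv2.imwrite("pics/w3.png",g)
E
```

```text
[0.51976593 0.15339146 0.19492079]
```

View pics/w3.png

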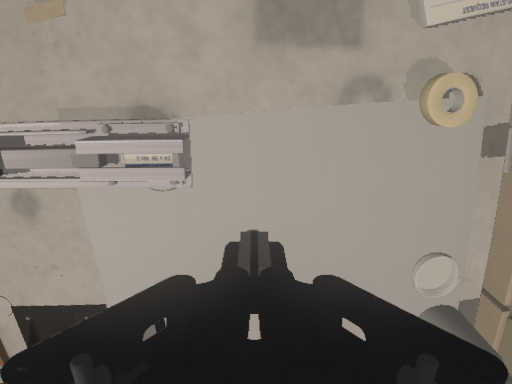

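Request:
apply_moves(commands=[[0,0,0,2,-15,0,1],[0,0,0,2,-25,0,1],[0,0,0,2,-30,0,1],[0,0,0,2,-30,0,1],[0,0,0,2,-30,0,1],[0,0,0,2,-30,0,1],[0,0,0,2,-30,0,1],[0,0,0,2,-30,0,1],[0,0,0,0,-30,0,1],[0,0,0,0,-30,0,1],[0,0,0,0,-30,0,1],[0,0,0,0,-20,0,1],[0,0,0,0,-13,0,1],[0,0,0,0,0,0,1],[0,0,0,0,0,0,1]])

```text
clock: 7.9
position: [0.4773, -0.1876, 0.1905]
tcp_rot: [[-0.998, 0.07, -0.002], [0.07, 0.998, 0.001], [0.002, 0.001, -1.0]]
contact_force: [-0.3, 0.4, -0.5]
width: 0.0002
grip_force: 0.0
```

```bash
python3 - <<'E'
from h import *
import pickle
s=robot.read_state();g=robot.grab_frame("wrist");pickle.dump(dict(s),open("s3.pkl","wb"));print(s["position"],s["tcp_rot"])
t=robot.grab_frame("top");t=cv2.resize(t[180:260,180:300],None,fx=2.8,fy=2.8,interpolation=cv2.INTER_CUBIC)
o=np.zeros((384,800,3),np.uint8);o[:,:460]=g[:,:460];o[:224,464:800]=t[:224,:336];cv2.imwrite("pics/c4.png",o)
E
```

```text
[ 0.47734103 -0.18755964  0.19048538] [[-9.97513884e-01  7.04518523e-02 -1.60865018e-03]
 [ 7.04502006e-02  9.97514733e-01  1.06138379e-03]
 [ 1.67942871e-03  9.45415344e-04 -9.99998143e-01]]
```

View pics/c4.png

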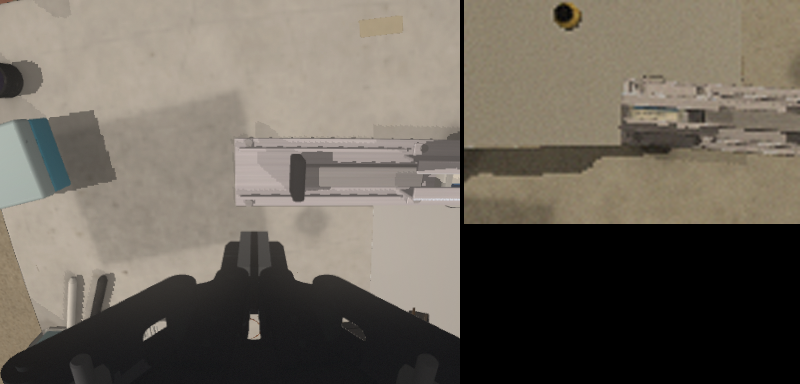

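The bottle stands upright at top pixel (216.6,184.6). In the wrist view the head's rear edge is at column 291, rows 155–200. The plate's rear edge is at column 235, rows 138–206.

```bash
python3 - <<'E'
from h import *
import pickle
np.set_printoptions(precision=4,suppress=True)
s=pickle.load(open("s3.pkl","rb"))
b=at("top",216.4,184.3,.072);o=np.array([.5,.086,0]);yd=np.array([.0700,.9975,0]);xd=np.array([.9975,-.07,0])
print("bottle",b,"lat",(b-o)@xd)
h=(wr(s,291,155,.039)+wr(s,291,200,.039))/2;r=(wr(s,235,138,.003)+wr(s,235,206,.003))/2
print("head",h,"rear",r,"axis lat",(r-o)@xd,(h-o)@xd,"y from outlet",(h-o)@yd,(r-o)@yd)
p=s["position"];print("tcp lat,y",(p-o)@xd,(p-o)@yd)
E
```

```text
bottle [0.6073 0.1406 0.072 ] lat 0.1032020672562955
head [ 0.4811 -0.1504  0.039 ] rear [ 0.4805 -0.2074  0.003 ] axis lat 0.0010845564982574754 -0.0023221298589033404 y from outlet -0.23715740909783234 -0.2939823783068759
tcp lat,y -0.00345314705514766 -0.27446187137980577
```

Request:
apply_moves(commands=[[0,0,0,-2,0,12,1],[0,0,0,0,0,22,1],[0,0,0,0,0,22,1],[0,0,0,0,0,22,1],[0,0,0,0,0,22,1],[0,0,0,0,0,22,1],[0,0,0,0,0,22,1],[0,0,0,0,0,16,1],[0,0,0,0,0,10,1],[0,0,0,0,0,0,1],[0,0,0,0,4,0,1],[0,0,0,0,5,0,1],[0,0,0,0,5,0,1],[0,0,0,0,5,0,1],[0,0,0,0,5,0,1],[0,0,0,0,5,0,1],[0,0,0,0,5,0,1]])

```text
clock: 9.7
position: [0.4826, -0.1549, 0.0216]
tcp_rot: [[-0.997, 0.071, 0.001], [0.071, 0.997, -0.001], [-0.001, -0.001, -1.0]]
contact_force: [-0.1, -2.2, 1.6]
width: 0.0001
grip_force: 1.1
```

Request:
apply_moves(commands=[[0,0,0,0,5,0,1],[0,0,0,0,5,0,1],[0,0,0,0,5,0,1],[0,0,0,0,5,0,1],[0,0,0,0,5,0,1],[0,0,0,0,5,0,1],[0,0,0,0,5,0,1],[0,0,0,0,5,0,1],[0,0,0,0,5,0,1],[0,0,0,0,5,0,1],[0,0,0,0,5,0,1],[0,0,0,0,5,0,1],[0,0,0,0,5,0,1],[0,0,0,0,5,0,1],[0,0,0,0,5,0,1],[0,0,0,0,5,0,1],[0,0,0,0,5,0,1],[0,0,0,0,5,0,1]])

```text
clock: 11.5
position: [0.4886, -0.0643, 0.0212]
tcp_rot: [[-0.998, 0.071, -0.0], [0.071, 0.998, 0.0], [0.0, 0.0, -1.0]]
contact_force: [-0.6, -3.5, 2.9]
width: 0.0002
grip_force: 1.4
```

Request:
apply_moves(commands=[[0,0,0,0,3,0,1],[0,0,0,0,3,0,1],[0,0,0,0,2,0,1],[0,0,0,0,2,0,1]])

```text
clock: 11.9
position: [0.4893, -0.0547, 0.0212]
tcp_rot: [[-0.997, 0.071, -0.0], [0.071, 0.997, 0.0], [0.0, 0.0, -1.0]]
contact_force: [-0.2, -2.3, 1.7]
width: 0.0001
grip_force: 1.3
```

Request:
apply_moves(commands=[[0,0,0,0,2,0,1],[0,0,0,0,2,0,1]])

```text
clock: 12.1
position: [0.4896, -0.0507, 0.0212]
tcp_rot: [[-0.997, 0.071, -0.0], [0.071, 0.997, 0.0], [0.0, 0.0, -1.0]]
contact_force: [-0.2, -2.4, 0.3]
width: 0.0001
grip_force: 1.2
```

Request:
apply_moves(commands=[[0,0,0,0,2,0,1],[0,0,0,0,1,0,1]])

```text
clock: 12.3
position: [0.4897, -0.0494, 0.0213]
tcp_rot: [[-0.997, 0.072, -0.0], [0.072, 0.997, -0.002], [-0.0, -0.002, -1.0]]
contact_force: [-0.6, -7.6, 1.8]
width: -0.0001
grip_force: 4.1
```

Request:
apply_moves(commands=[[0,0,0,0,1,0,1],[0,0,0,0,1,0,1]])

```text
clock: 12.5
position: [0.4897, -0.0493, 0.0213]
tcp_rot: [[-0.997, 0.073, 0.0], [0.073, 0.997, -0.004], [-0.0, -0.004, -1.0]]
contact_force: [-1.3, -12.2, 0.9]
width: 0.0001
grip_force: 6.2
```

Request:
apply_moves(commands=[[0,0,0,0,1,0,1],[0,0,0,0,1,0,1]])

```text
clock: 12.7
position: [0.4897, -0.0492, 0.0213]
tcp_rot: [[-0.997, 0.075, 0.0], [0.075, 0.997, -0.006], [-0.001, -0.006, -1.0]]
contact_force: [-1.8, -16.5, 2.1]
width: 0.0
grip_force: 8.3
```

The bar is at its stop: position holds while the force rises. I'll hold briefly, then back off and lift.

Request:
apply_moves(commands=[[0,0,0,0,0,0,1],[0,0,0,0,0,0,1],[0,0,0,0,0,0,1],[0,0,0,0,-6,0,1],[0,0,0,0,-15,0,1],[0,0,0,0,-20,0,1],[0,0,0,0,-20,-15,1],[0,0,0,0,0,-40,1],[0,0,0,0,0,-40,1],[0,0,0,0,0,-40,1],[0,0,0,0,0,-20,1],[0,0,0,0,0,0,1],[0,0,0,0,0,0,1]])

```text
clock: 14.0
position: [0.4856, -0.1036, 0.176]
tcp_rot: [[-0.998, 0.069, -0.0], [0.069, 0.998, 0.001], [0.0, 0.001, -1.0]]
contact_force: [-1.1, 0.3, 0.1]
width: -0.0002
grip_force: 0.0
```

```bash
python3 - <<'E'
from h import *
t=robot.grab_frame("top");cv2.imwrite("pics/t5.png",cv2.resize(t[170:260,190:330],None,fx=5.7,fy=5.7,interpolation=cv2.INTER_CUBIC)[:,:796])
E
```

```text
(no output)
```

View pics/t5.png

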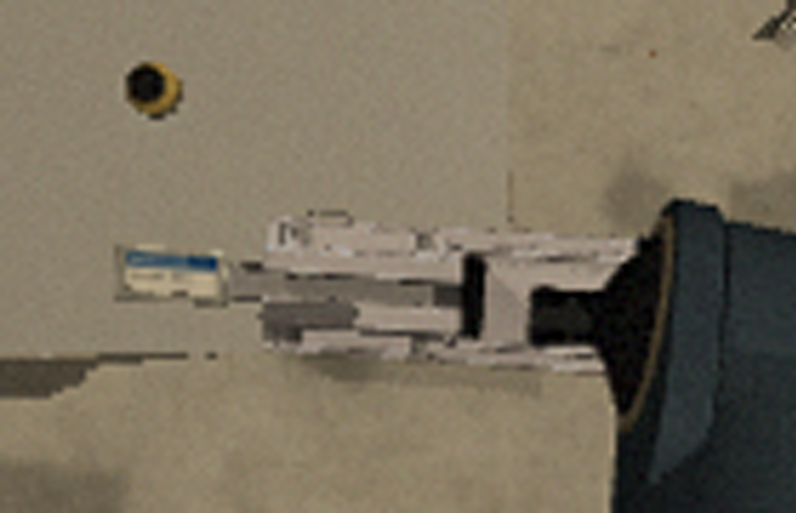

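The box lies at (118–228, 247–303), about 20 mm clear of the outlet, and the head is against the inlet. The bottle stands upright at (148,88).

```bash
python3 -c "
from plant import robot
print(robot.sign_off())"
```

```text
the job is handed in; nothing more can be done
None
```

The job is handed in (the sign-off gave no verdict): the bottle stands about 103 mm to the side of the sleeve's centre line, the bar is home, and the box lies on the table about 20 mm beyond the outlet; I did not re-measure the tape roll, petri dish and slide mailer at the end, but the hand never went near them.

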